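# Count along the jam rack and push the jar into the third gap

### The arm

A 6-joint arm with a two-finger parallel gripper is mounted at the origin on the work surface. World frame = base frame: x ahead of the robot, y to its left, z up, the work surface at z = 0. Lengths are in m, angles in rad, forces in N, time in s.
With the tool pointing down it reaches from about 0.3 to 0.875 m from the base axis. Payload 4.2 kg.
Tool frame: the origin (TCP) lies between the finger pads; the fingertips stand tip_extent ahead of it and the grasp point (between the pads) lies 11 mm behind it (tip_extent is the distance from the TCP to the fingertips, in m); z points along the fingers, y is the line along which they close (so a half turn about z gives the same grasp; the last joint's range is limited). The gripper opens to 85 mm and grips with 20 to 120 N. Pads are 22 mm wide; open, the fingers measure 114 mm over their backs; the gripper's body (76 mm by 85 mm) begins 54 mm behind the grasp point. The pads swing forward as they close: fully open they stand 13 mm farther back than shut.
Start: joints at [-1.248, 0.32, 1.565, -0, 1.257, -0.02], TCP at [0.193, -0.542, 0.239] pointing down, gripper open.
Joint ranges: [-3.11, 3.11], [-0.84, 2.01], [0.21, 2.61], [-1.34, 4.49], [0.05, 2.63], [-2.56, 2.56]. Speed limits (rad/s): [2.57, 2.57, 3.14, 3.14, 3.14, 3.14].

### API

Orientations are given as a unit quaternion [x, y, z, w].
In Python, from plant import * gives the robot as it stands. The module is installed in compiled form; this text tells all that it offers.
- The arm moves only by the tool apply_moves, never from a script. Its argument "motion" is text: rows parted by semicolons, each of 7 numbers parted by spaces: the shift along the world's x, y, z in m, then the turn, a rotation vector about the world's x, y, z in degrees, then the closure, from -1 (fully open) to 1 (shut). In form: dx dy dz rx ry rz gripper; .... A call has 1 to 12 rows; each row is the pose to reach, as a shift and turn from the pose commanded when the call began; what a row does not reach only later rows make up. A row lasts 1/10 s, in which the tool goes at most 50 mm and 8.59 degrees, less where a joint would pass 70% of its speed; a pose out of reach is approached as far as the arm can. A call with a gripper value outside its range is refused whole. The fingers move at their own pace and stop on an object; "force" is the grip in N (left out, the last holds). Time passes only in rows, so rows that repeat a pose let the fingers close. It gives the time, the measured TCP pose, the force, the opening and the grip force at its end, in the units of the state.
- get_obs(): the state, without advancing time (a new reading comes with each control period).
- snapshot(name): name is "scene" or "side" or "wrist"; returns a dict with "frame" (420x560x3 uint8, red, green, blue), "camera_matrix" (3x3 intrinsics, pixels), "position" and "orientation" of the camera in the world; the wrist camera has in their place "tool_from_camera" (4x4, takes a point from camera to tool coordinates, whose origin is the TCP and whose axes are the flange's). Camera axes: x right, y down, z forward; pixel columns grow to the right and rows downward; lengths in m; the calibration is good to about 2 mm. The wrist camera is an equidistant fisheye: a pixel r from the principal point sees the ray r / f radians off the axis. A picture is of the moment at which its call begins: read the wrist's pose just before it. There is no depth.
- sign_off(): hands the job in; it is judged then, once.
The state is a dict: "clock": time; "joint_positions": joint angles; "joint_vel": joint speeds; "tau": joint torques, N m; "position": TCP position; "tool_rot": TCP orientation; "wrist_force": force on the tool from outside, world axes, zero at the start; "ft_torque": the same for the moment, N m; "opening": finger opening in m; "finger_force": force on a finger pad.
Only numpy, scipy, OpenCV 4.12 (cv2) and the standard library are available. Lean on these libraries where they do the work, as an engineer would, in place of code of your own. Each camera call takes 0.05 s, during which the arm holds its last target. There are 200 camera calls.

### The job

Starting from the end of the rack with the red post, run a fingertip along the row of green spring tabs so that it bends the tabs of the first, second and third gap in turn, away from the post, and no tab beyond (a gap counts whether it holds a jar or not). Then push the yellow-lidded jar across the counter into that third gap until it stands home against the back board, without lifting or tipping it. Leave the other jars and things where they are.

Things in the scene. Friction and masses are not known exactly. Their poses are not given: they have to be found in the camera images.
- rack: fixed white rack; x axis away from the robot, y along the row to the left, yaw up to 0.1 rad. Seven dividers 6 mm thick, 40 high, 40 deep, pitch 62 mm, make six gaps 56 mm wide, open in front and on top, floored by the counter. Origin: counter level, mid-row, front face of the back board (40 mm high, 8 thick). Behind it, x = 33 to 57 mm, a dark wood rail 40 mm high with six green tabs, one behind each gap
- red_post: fixed red post, 26 mm across and 68 mm high, standing just outside one end of the row (207 mm from the middle, at rack x = -20 mm); gaps are counted from this end. It is at the left or the right end from run to run; a like white post stands at the other end. Origin at its foot
- gap1 (a point): gap 1 of 6 numbered from the rack's left (+y) end whatever the red post: the point on the counter, axes as the rack's, where the foot of a jar is centred when it touches the back board in the middle of that gap (22 mm in front of the board)
- gap2 (a point): gap 2 of 6 numbered from the rack's left (+y) end whatever the red post: the point on the counter, axes as the rack's, where the foot of a jar is centred when it touches the back board in the middle of that gap (22 mm in front of the board)
- gap3 (a point): gap 3 of 6 numbered from the rack's left (+y) end whatever the red post: the point on the counter, axes as the rack's, where the foot of a jar is centred when it touches the back board in the middle of that gap (22 mm in front of the board)
- gap4 (a point): gap 4 of 6 numbered from the rack's left (+y) end whatever the red post: the point on the counter, axes as the rack's, where the foot of a jar is centred when it touches the back board in the middle of that gap (22 mm in front of the board)
- gap5 (a point): gap 5 of 6 numbered from the rack's left (+y) end whatever the red post: the point on the counter, axes as the rack's, where the foot of a jar is centred when it touches the back board in the middle of that gap (22 mm in front of the board)
- gap6 (a point): gap 6 of 6 numbered from the rack's left (+y) end whatever the red post: the point on the counter, axes as the rack's, where the foot of a jar is centred when it touches the back board in the middle of that gap (22 mm in front of the board)
- tab1 (a joint): green spring tab behind gap 1, on its centre line: a plate 22 mm (rack x) by 4 mm (y), hinged 67 mm behind point gap1 (rack x = 45 mm) at height 42 mm, top edge at 78 mm. Angle in rad: 0 upright, plus leans right (rack -y), minus left, at most 1.45; springs back (0.03 N m/rad). A fingertip passing along the row 10 to 20 mm below the top edge bends it (about 1 N) and slips over it
- tab2 (a joint): green spring tab behind gap 2, like tab1; angle in rad, 0 upright, plus leans right (rack -y)
- tab3 (a joint): green spring tab behind gap 3, like tab1; angle in rad, 0 upright, plus leans right (rack -y)
- tab4 (a joint): green spring tab behind gap 4, like tab1; angle in rad, 0 upright, plus leans right (rack -y)
- tab5 (a joint): green spring tab behind gap 5, like tab1; angle in rad, 0 upright, plus leans right (rack -y)
- tab6 (a joint): green spring tab behind gap 6, like tab1; angle in rad, 0 upright, plus leans right (rack -y)
- jar: mini jam jar, an upright round glass 44 mm across and 52 mm tall, origin at the centre of its underside, 75 to 155 g, slides freely on the counter; amber glass, YELLOW lid; the one to be put in. It starts in front of the rack, left or right of the middle
- jar_black: mini jam jar, an upright round glass 44 mm across and 52 mm tall, origin at the centre of its underside, 75 to 155 g, slides freely on the counter; dark red jam, black lid; stands in front of the rack on the other side; not to be disturbed
- jar_blue: mini jam jar, an upright round glass 44 mm across and 52 mm tall, origin at the centre of its underside, 75 to 155 g, slides freely on the counter; purple jam, blue lid; stands in a gap of the rack, either the leftmost or the fifth from the left; not to be disturbed
- jar_white: mini jam jar, an upright round glass 44 mm across and 52 mm tall, origin at the centre of its underside, 75 to 155 g, slides freely on the counter; orange jam, white lid; stands in the other one of those two gaps; not to be disturbed
- dish: round steel coin dish 120 mm across, 30 mm high, left of the work; not to be disturbed
- cup: white ceramic cup, 72 mm across, 85 mm tall, right of the work; not to be disturbed
- tape: yellow tape dispenser, 110 x 45 x 70 mm, left of the rack; not to be disturbed
- figure: small white figurine 40 mm across, 65 mm tall, right of the work; not to be disturbed
There are look-alikes about, which are no part of the job. Several things have the shape of the red_post; the one meant has the colours described above. Several things look just like the jar: the one meant starts farthest to the robot's left.

How it is judged:
By the outcome, as a careful person would: the job done as asked, in the order asked, and still so for the second after the job is handed in, with the robot touching nothing.
It also fails if it takes over 61 s, if anything falls off the work surface, if the arm or the gripper's body presses on something with over 40 N, if the wrist force passes 120 N, or if a joint passes its speed limit or range.

## Working session

There is one attempt and no reset: what is moved stays moved. The work goes in short steps, Python scripts to look and compute and a tool call to move; the robot and the scene stay as the last step left them, time stands still between calls to the robot, and variables do not carry over. Pictures are saved under pics/ and viewed, at most 14 in all, crops included, and the job is handed in when it is done.

Besides the shell and the picture viewer there is one more tool, called as name(argument=value, ...) on one line, values as JSON. apply_moves: Moves the arm, as the interface text tells. Its arguments: {"type":"object","properties":{"motion":{"type":"string"},"force":{"type":"number"}},"required":["motion"]}

```bash
mkdir -p pics; python3 - <<'E'
from plant import *
import cv2,pickle
o=get_obs(); print({k:o[k] for k in o})
for n in ("scene","side"):
    s=snapshot(n); pickle.dump(s,open(n+".pkl","wb")); cv2.imwrite(f"pics/{n}0.png",cv2.resize(s["frame"][:,:,::-1],(800,600)))
    print(n,s["camera_matrix"],s["position"],s["orientation"])
E
```

```text
{'clock': 0.0, 'joint_positions': array([-1.24800389e+00,  3.20271180e-01,  1.56570502e+00,  2.79231984e-05,
        1.25740120e+00, -1.99725440e-02]), 'joint_vel': array([ 0.00248479,  0.00099316, -0.00126375,  0.00043352,  0.00149686,
       -0.00029852]), 'tau': array([ 1.19492739e-03, -4.15519845e+01, -2.34160352e+01,  4.14055580e-05,
        8.31996877e-03, -6.60120492e-06]), 'position': array([ 0.19312471, -0.5410894 ,  0.23848406]), 'tool_rot': array([ 9.85350276e-01,  1.70540427e-01, -1.21472612e-04, -8.84165974e-04]), 'wrist_force': array([ 0.14520712, -0.18231899,  0.05107429]), 'ft_torque': array([-0.01057524, -0.04022764,  0.05331782]), 'finger_force': 0.0, 'opening': 0.08523824979102917}
scene [[539.66074776   0.         276.8834068 ]
 [  0.         539.66074776 218.68877403]
 [  0.           0.           1.        ]] [ 1.07307147 -0.62045711  0.96699547] [ 0.88043067  0.30157255 -0.12578303 -0.34361966]
side [[414.58254498   0.         276.42743312]
 [  0.         414.58254498 203.27463616]
 [  0.           0.           1.        ]] [0.36585556 0.86671875 0.57818822] [-0.0590362   0.87232651 -0.48296152  0.04805578]
```

View pics/scene0.png

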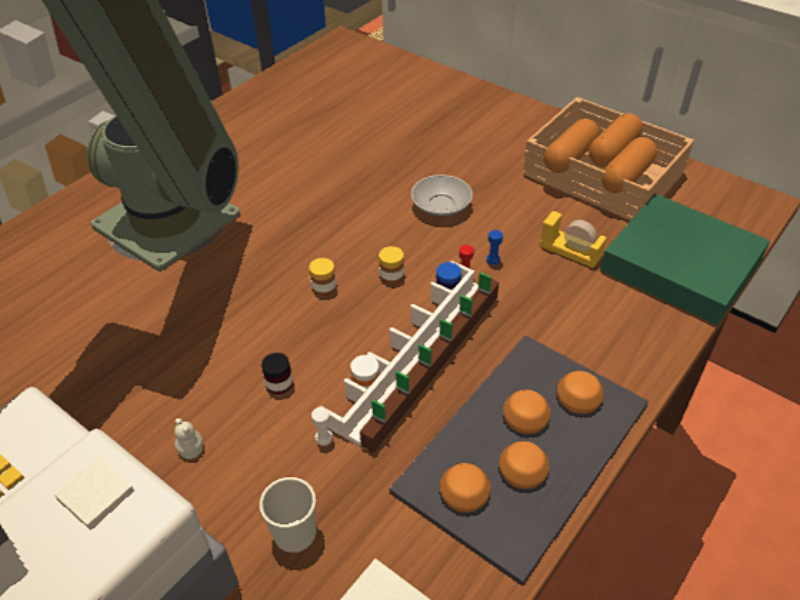

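View pics/side0.png

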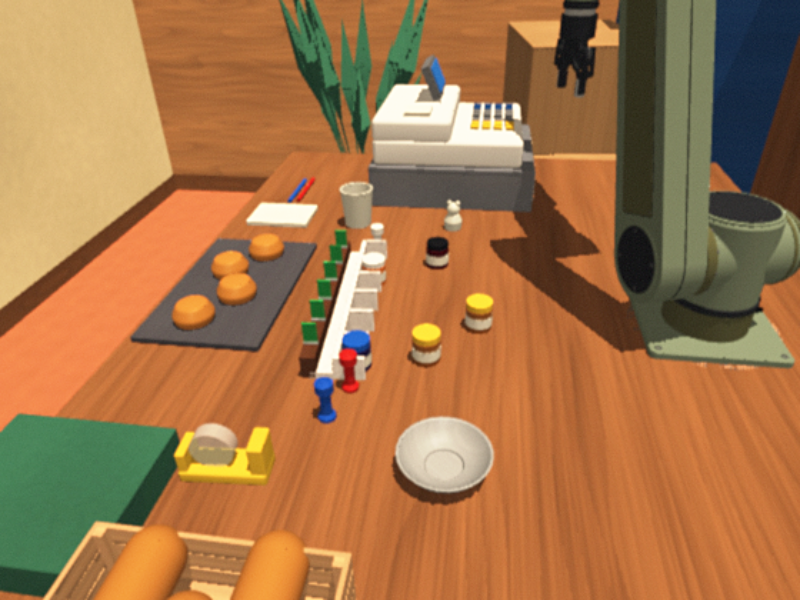

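Scene view (800×600 scale): there are two yellow-lidded jars, at (322,275) and (391,262). The second is farther to the robot's left (+y). The red post is at (466,255), at the rack's left end, with a blue look-alike at (495,245). The blue jar is in gap 1 at (448,273) and the white one in gap 5 at (364,367). The side view agrees: the jars are at (479,312) and (426,343), and the latter is nearer that camera, so at larger y.

```bash
cat > h.py <<'E'
import numpy as np,cv2,pickle
from scipy.spatial.transform import Rotation as R
def ray(s,uv):
    K=s["camera_matrix"]; d=np.array([(uv[0]-K[0,2])/K[0,0],(uv[1]-K[1,2])/K[1,1],1.])
    d=R.from_quat(s["orientation"]).apply(d); return np.array(s["position"]),d/np.linalg.norm(d)
def plane(s,uv,z):
    p,d=ray(s,uv); return p+d*(z-p[2])/d[2]
def tri(s1,u1,s2,u2):
    p,d=ray(s1,u1);q,e=ray(s2,u2)
    t=np.linalg.lstsq(np.c_[d,-e],q-p,rcond=None)[0]; a=p+d*t[0];b=q+e*t[1]
    return (a+b)/2,np.linalg.norm(a-b)
RNG={"yellow":((20,150,120),(32,255,255)),"green":((50,120,40),(80,255,255)),"red":((0,200,90),(4,255,255)),"blue":((105,170,60),(125,255,255))}
def blobs(s,c,lo=25,hi=700,box=None):
    h=cv2.cvtColor(s["frame"],cv2.COLOR_RGB2HSV); m=cv2.inRange(h,*[np.array(x) for x in RNG[c]])
    n,l,st,ce=cv2.connectedComponentsWithStats(m)
    return [(tuple(np.round(ce[i],1)),st[i].tolist()) for i in range(1,n) if lo<st[i,4]<hi]
E
python3 - <<'E'
from h import *
for n in("scene","side"):
    s=pickle.load(open(n+".pkl","rb"))
    for c in RNG: print(n,c,[(float(a[0]),float(a[1]),b) for a,b in blobs(s,c)])
s=pickle.load(open("scene.pkl","rb"));t=pickle.load(open("side.pkl","rb"))
a=cv2.resize(s["frame"][160:320,190:370,::-1],None,fx=3,fy=3,interpolation=2)
cv2.imwrite("pics/crop1.png",a)
a=cv2.resize(t["frame"][150:300,190:360,::-1],None,fx=3.5,fy=3.5,interpolation=2)
cv2.imwrite("pics/crop2.png",a)
E
```

```text
scene yellow [(397.3, 169.6, [378, 148, 46, 39, 564]), (273.4, 179.0, [265, 173, 17, 14, 181]), (224.7, 187.1, [217, 181, 17, 14, 183]), (1.7, 323.4, [0, 318, 6, 11, 41]), (6.6, 333.2, [0, 327, 15, 14, 130])]
scene green [(338.9, 196.9, [335, 191, 9, 13, 81]), (325.8, 213.0, [322, 206, 9, 14, 79]), (311.7, 229.8, [308, 223, 9, 14, 82]), (297.0, 247.4, [293, 241, 9, 14, 78]), (281.5, 266.5, [277, 260, 9, 14, 84]), (264.5, 286.4, [260, 280, 9, 14, 82])]
scene red [(326.0, 177.3, [322, 171, 10, 16, 94])]
scene blue [(345.8, 172.7, [341, 162, 11, 23, 155]), (313.5, 190.9, [306, 184, 16, 15, 196])]
side yellow [(335.5, 211.4, [327, 205, 18, 14, 190]), (298.2, 233.2, [289, 226, 19, 15, 225])]
side green [(253.3, 19.9, [252, 10, 4, 17, 32]), (231.1, 84.5, [226, 73, 10, 22, 34]), (234.2, 177.8, [227, 162, 15, 32, 220]), (226.4, 200.9, [222, 196, 9, 11, 88]), (221.7, 215.5, [217, 210, 10, 12, 102]), (216.3, 231.5, [211, 226, 11, 12, 111]), (12.7, 293.7, [4, 291, 19, 10, 26]), (120.3, 309.8, [116, 301, 9, 19, 46])]
side red [(213.3, 132.8, [208, 125, 12, 16, 44]), (243.9, 259.3, [238, 245, 13, 30, 249])]
side blue [(306.1, 52.5, [302, 43, 9, 21, 81]), (207.5, 133.1, [202, 126, 12, 15, 27]), (249.2, 238.3, [240, 232, 18, 15, 201]), (227.2, 279.1, [221, 265, 14, 30, 264])]
```

View pics/crop1.png

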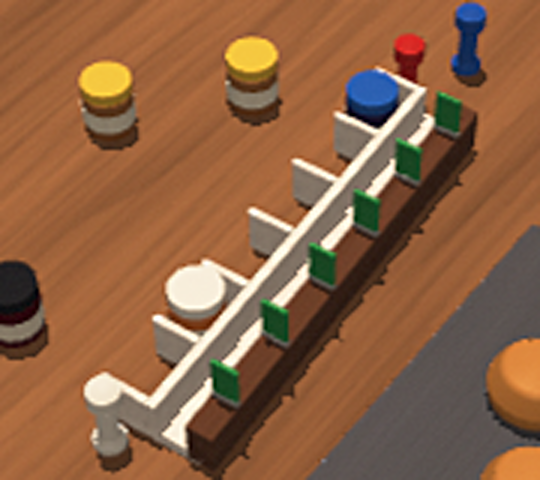

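View pics/crop2.png

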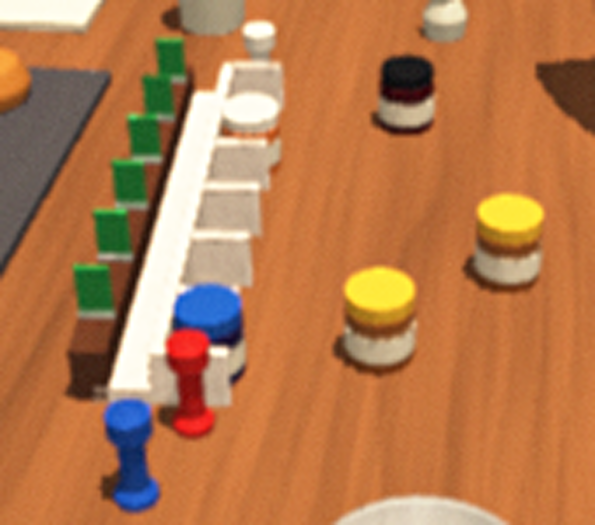

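The crops confirm it. The target jar is at scene (273,179) / side (298,233), and the decoy at scene (225,187) / side (336,211). The red post stands at the left end, beside the blue-lidded jar. Triangulating now.

```bash
python3 - <<'E'
from h import *
np.set_printoptions(precision=4,suppress=True)
s=pickle.load(open("scene.pkl","rb"));t=pickle.load(open("side.pkl","rb"))
for n,a,b in [("jar",(273.4,179),(298.2,233.2)),("decoy",(224.7,187.1),(335.5,211.4)),("blue",(313.5,190.9),(249.2,238.3)),("tab1",(338.9,196.9),(216.3,231.5)),("tab2",(325.8,213),(221.7,215.5)),("tab3",(311.7,229.8),(226.4,200.9)),("redpost",(326,171.5+2.5),(243.6,248.5))]:
    print(n,*tri(s,a,t,b))
P=[plane(s,u,.064)[:2] for u in [(338.9,196.9),(325.8,213.0),(311.7,229.8),(297.0,247.4),(281.5,266.5),(264.5,286.4)]]
P=np.array(P);print(P,np.linalg.norm(np.diff(P,axis=0),axis=1))
i=np.arange(6)-2.5
cx,cy=np.polyfit(i,P[:,0],1),np.polyfit(i,P[:,1],1)
yaw=np.arctan2(cx[0],-cy[0]);print("yaw",yaw,"mid",cx[1],cy[1])
ax=np.array([np.cos(yaw),np.sin(yaw)]);ay=np.array([-ax[1],ax[0]])
org=np.array([cx[1],cy[1]])-.045*ax
print("org",org,"post expected",org-.02*ax+.207*ay,"gap3",org-.022*ax+.031*ay,"tabs",[org+.045*ax+y*ay for y in(.155,.093,.031,-.031)])
E
```

```text
jar [0.443  0.1448 0.0481] 0.0026915347043084347
decoy [0.3657 0.0494 0.048 ] 0.002197865294694645
blue [0.5459 0.1722 0.046 ] 0.0033728298451052388
tab1 [0.6153 0.1777 0.0624] 0.0030576633928559756
tab2 [0.6202 0.1158 0.062 ] 0.0033753094801102887
tab3 [0.625  0.0536 0.0624] 0.002936996096248605
redpost [0.5447 0.2267 0.0613] 0.0026632417441556848
[[ 0.6176  0.1768]
 [ 0.6228  0.1147]
 [ 0.6273  0.0528]
 [ 0.6318 -0.0083]
 [ 0.6372 -0.0703]
 [ 0.6411 -0.1321]] [0.0624 0.062  0.0613 0.0622 0.0619]
yaw 0.0762655050770706 mid 0.6296286037876783 0.022255754832863888
org [0.5848 0.0188] post expected [0.549  0.2237] gap3 [0.5605 0.0481] tabs [array([0.6178, 0.1768]), array([0.6225, 0.115 ]), array([0.6273, 0.0532]), array([ 0.632 , -0.0087])]
```

```bash
python3 - <<'E'
from h import *
np.set_printoptions(precision=3,suppress=True)
s=pickle.load(open("scene.pkl","rb"));t=pickle.load(open("side.pkl","rb"))
k=.7
for n,a,b,z in [("black",(276,361),(437,246),.05),("dish",(442,198),(444,455),.02),("bluepost",(495,238),(324,387),.06),("whitejar",(364,366),(374,262),.05),("figure",(183,425),(453,207),.06),("cup",(289,490),(357,190),.08),("tape",(575,240),(225,450),.03)]:
    print(n,*tri(s,np.array(a)*k,t,np.array(b)*k),plane(s,np.array(a)*k,z))
E
```

```text
black [ 0.451 -0.147  0.045] 0.001905933666495911 [ 0.453 -0.15   0.05 ]
dish [0.4   0.357 0.02 ] 0.005850592679143136 [0.403 0.358 0.02 ]
bluepost [0.565 0.288 0.053] 0.0038267693481734274 [0.571 0.282 0.06 ]
whitejar [ 0.562 -0.072  0.044] 0.002321623838674589 [ 0.567 -0.075  0.05 ]
figure [ 0.432 -0.317  0.052] 0.001309662427684168 [ 0.437 -0.32   0.06 ]
cup [ 0.641 -0.312  0.085] 0.0001842199653915174 [ 0.638 -0.311  0.08 ]
tape [0.669 0.392 0.031] 0.008400135644033867 [0.672 0.395 0.03 ]
```

apply_moves(motion="0.024 0.044 0 0 0 4 1; 0.048 0.088 0 0 0 8 1; 0.072 0.132 0 0 0 12 1; 0.096 0.176 0 0 0 16 1; 0.12 0.22 0 0 0 20 1; 0.144 0.264 0 0 0 25 1; 0.168 0.308 0 0 0 30 1; 0.19 0.35 0 0 0 36 1; 0.21 0.39 0 0 0 42 1; 0.22 0.43 0 0 0 50 1; 0.22 0.44 0 0 0 58 1; 0.22 0.44 -0.03 0 0 66 1", force=40)

```text
clock: 1.3
position: [0.4159, -0.1003, 0.2117]
tool_rot: [0.73, 0.683, 0.002, 0.003]
wrist_force: [-0.0, -0.4, -1.0]
opening: 0.0002
finger_force: 0.0
```

apply_moves(motion="0.02 0.04 0 0 0 8.5 1; 0.02 0.07 -0.04 0 0 8.5 1; 0.02 0.07 -0.08 0 0 8.5 1; 0.02 0.07 -0.12 0 0 8.5 1; 0.02 0.07 -0.15 0 0 8.5 1;0.02 0.07 -0.15 0 0 8.5 1")

```text
clock: 1.9
position: [0.43, -0.0311, 0.0561]
tool_rot: [0.681, 0.732, -0.003, -0.004]
wrist_force: [0.1, 0.0, 0.7]
opening: 0.0002
finger_force: 0.0
```

```bash
python3 - <<'E'
from plant import *
import cv2,pickle,numpy as np
o=get_obs();s=snapshot("side");pickle.dump(s,open("side1.pkl","wb"));print(o["position"],o["tool_rot"])
s2=snapshot("wrist");pickle.dump(s2,open("wrist1.pkl","wb"));print(s2["tool_from_camera"],s2["camera_matrix"])
cv2.imwrite("pics/t.png",np.hstack([cv2.resize(s["frame"][100:280,200:360,::-1],(400,450)),cv2.resize(s2["frame"][:,:,::-1],(400,300)).__class__(0) if 0 else cv2.copyMakeBorder(cv2.resize(s2["frame"][:,:,::-1],(400,300)),0,150,0,0,0)]))
E
```

```text
[ 0.42999187 -0.0311249   0.05613938] [ 0.6809734   0.73229318 -0.0028398  -0.0037225 ]
[[ 8.94690540e-04 -9.51168199e-01 -3.08671762e-01  7.93806484e-02]
 [ 9.99999344e-01  6.30166000e-04  9.56667016e-04  6.59381304e-04]
 [-7.15436793e-04 -3.08672416e-01  9.51168139e-01 -1.34693357e-01]
 [ 0.00000000e+00  0.00000000e+00  0.00000000e+00  1.00000000e+00]] [[325.1922621    0.         283.95347148]
 [  0.         325.1922621  205.23423997]
 [  0.           0.           1.        ]]
```

View pics/t.png

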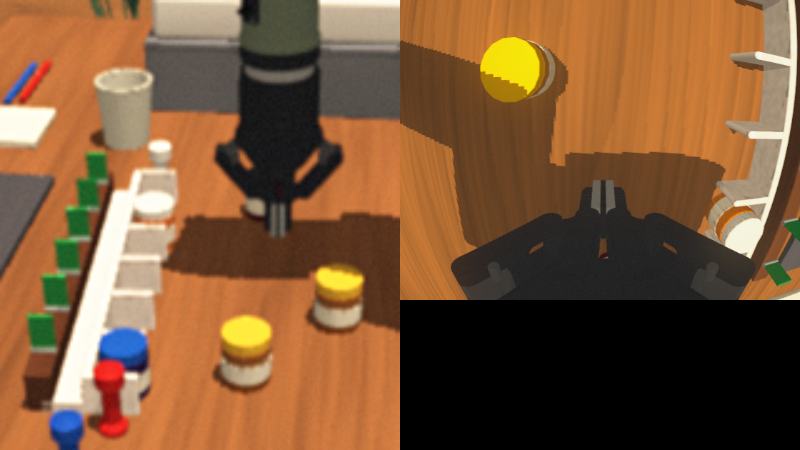

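Side crop: the shut fingertips are at about crop (278,235), i.e. full pixel (311,194), clear of all the jars. The wrist view shows the tips at (600,185), with the decoy jar at (515,70) and the rack on the right. I'll find the tip height from the ray, then by touch.

```bash
python3 - <<'E'
from h import *
t=pickle.load(open("side1.pkl","rb"))
p,d=ray(t,(311.2,194))
for y in(-.02,-.031):print(p+d*(y-p[1])/d[1])
E
```

```text
[ 0.42683715 -0.02        0.05088514]
[ 0.42759365 -0.031       0.04434379]
```

apply_moves(motion="0 0 -0.01 0 0 0 1;0 0 -0.02 0 0 0 1;0 0 -0.025 0 0 0 1;0 0 -0.025 0 0 0 1")

```text
clock: 2.4
position: [0.4329, -0.0316, 0.0339]
tool_rot: [0.681, 0.732, -0.0, -0.0]
wrist_force: [-0.4, 0.7, 0.8]
opening: 0.0002
finger_force: 0.0
```

apply_moves(motion="0 0 -0.008 0 0 0 1;0 0 -0.012 0 0 0 1;0 0 -0.015 0 0 0 1;0 0 -0.018 0 0 0 1;0 0 -0.018 0 0 0 1")

```text
clock: 2.9
position: [0.433, -0.0315, 0.016]
tool_rot: [0.681, 0.732, -0.0, -0.0]
wrist_force: [-0.5, 1.0, -0.4]
opening: -0.0
finger_force: 0.0
```

apply_moves(motion="0 0 -0.002 0 0 0 1;0 0 -0.004 0 0 0 1;0 0 -0.004 0 0 0 1")

```text
clock: 3.2
position: [0.4331, -0.0315, 0.0122]
tool_rot: [0.681, 0.732, -0.0, -0.0]
wrist_force: [-0.5, -0.5, -0.6]
opening: -0.0001
finger_force: 0.0
```

apply_moves(motion="0 0 -0.002 0 0 0 1;0 0 -0.003 0 0 0 1;0 0 -0.003 0 0 0 1")

```text
clock: 3.5
position: [0.4332, -0.0315, 0.0092]
tool_rot: [0.681, 0.732, -0.0, -0.0]
wrist_force: [-0.0, -0.4, -0.5]
opening: -0.0001
finger_force: 0.0
```

apply_moves(motion="0 0 -0.001 0 0 0 1;0 0 -0.002 0 0 0 1;0 0 -0.002 0 0 0 1")

```text
clock: 3.8
position: [0.4334, -0.0316, 0.008]
tool_rot: [0.681, 0.732, 0.0, 0.0]
wrist_force: [-1.4, 0.1, 8.4]
opening: -0.0002
finger_force: 4.3
```

apply_moves(motion="0 0 0.05 0 0 0 1;0 0 0.10 0 0 0 1;0.02 0.03 0.15 0 0 0 1;0.05 0.07 0.17 0 0 0 1;0.08 0.11 0.17 0 0 0.2 1;0.11 0.15 0.17 0 0 0.2 1;0.14 0.19 0.17 0 0 0.2 1;0.165 0.23 0.17 0 0 0.2 1;0.1805 0.2535 0.16 0 0 0.2 1;0.1805 0.2535 0.13 0 0 0.2 1;0.1805 0.2535 0.11 0 0 0.2 1;0.1805 0.2535 0.11 0 0 0.2 1")

```text
clock: 5.0
position: [0.6115, 0.2216, 0.1135]
tool_rot: [0.68, 0.734, -0.003, -0.002]
wrist_force: [0.4, -0.1, 0.5]
opening: 0.0002
finger_force: 0.0
```

```bash
python3 - <<'E'
from plant import *
import cv2,pickle,numpy as np
from h import *
o=get_obs();print(o["position"],o["tool_rot"])
s=snapshot("side");s2=snapshot("scene");w=snapshot("wrist");pickle.dump((o,w),open("w2.pkl","wb"))
cv2.imwrite("pics/u.png",np.hstack([cv2.resize(s["frame"][150:300,160:320,::-1],(400,375)),cv2.resize(s2["frame"][90:290,210:410,::-1],(400,375))]))
print([a for a,b in blobs(w,"green",15,3000)])
E
```

```text
[0.61150796 0.22155707 0.11347952] [ 0.67959432  0.73357774 -0.00345562 -0.00182108]
[(np.float64(283.9), np.float64(351.2))]
```

View pics/u.png

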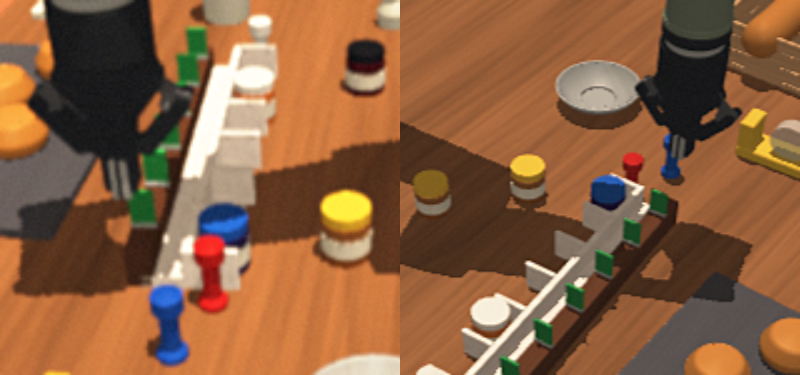

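Side crop: fingertip at (122,195), just beyond tab 1 at (145,207). The scene crop shows it clear of the posts. Lowering now.

apply_moves(motion="0 0 -0.02 0 0 0 1;0 0 -0.0425 0 0 0 1;0 0 -0.0425 0 0 0 1;0.0008 -0.01 -0.0425 0 0 0 1;0.0015 -0.02 -0.0425 0 0 0 1;0.0023 -0.03 -0.0425 0 0 0 1;0.0031 -0.04 -0.0425 0 0 0 1;0.0038 -0.05 -0.0425 0 0 0 1;0.0046 -0.06 -0.0425 0 0 0 1;0.0053 -0.07 -0.0425 0 0 0 1;0.0057 -0.075 -0.0425 0 0 0 1;0.0057 -0.075 -0.0425 0 0 0 1")

```text
clock: 6.35
position: [0.6196, 0.1458, 0.075]
tool_rot: [0.68, 0.733, -0.0, 0.0]
wrist_force: [-0.0, -2.5, 3.9]
opening: -0.0001
finger_force: 1.7
```

```bash
python3 - <<'E'
from plant import *
import cv2,pickle,numpy as np
from h import *
o=get_obs();print(o["position"],o["wrist_force"])
s=snapshot("side");s2=snapshot("scene")
cv2.imwrite("pics/v.png",np.hstack([cv2.resize(s["frame"][150:300,160:320,::-1],(400,375)),cv2.resize(s2["frame"][90:290,210:410,::-1],(400,375))]))
E
```

```text
[0.61964898 0.14579595 0.07499335] [-0.01918084 -2.52230826  3.92940459]
```

View pics/v.png

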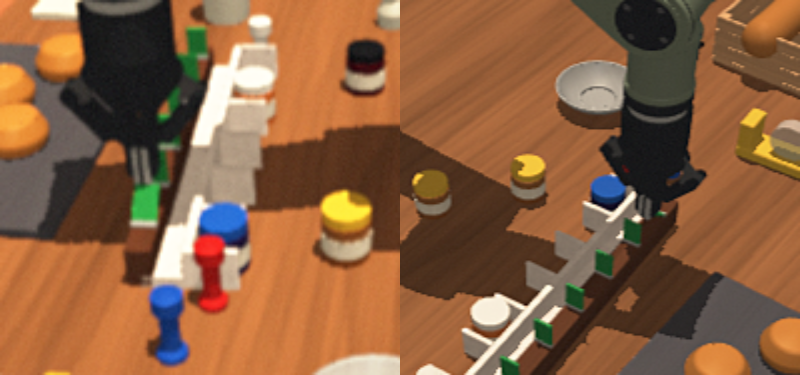

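Tab 1 at (145,205) is bent away from the post under the fingertip, and tab 2 is still upright. Continuing past tabs 2 and 3.

apply_moves(motion="0.0008 -0.011 0 0 0 0 1;0.0017 -0.022 0 0 0 0 1;0.0025 -0.033 0 0 0 0 1;0.0034 -0.044 0 0 0 0 1;0.0042 -0.055 0 0 0 0 1;0.005 -0.066 0 0 0 0 1;0.0059 -0.077 0 0 0 0 1;0.0067 -0.088 0 0 0 0 1;0.0075 -0.098 0 0 0 0 1;0.0083 -0.108 0 0 0 0 1;0.009 -0.118 0 0 0 0 1;0.009 -0.118 0 0 0 0 1")

```text
clock: 7.65
position: [0.6287, 0.0273, 0.0751]
tool_rot: [0.68, 0.733, -0.0, 0.001]
wrist_force: [-0.8, -1.5, 3.6]
opening: -0.0003
finger_force: 1.4
```

```bash
python3 - <<'E'
from plant import *
import cv2,pickle,numpy as np
from h import *
o=get_obs();print(o["position"],o["wrist_force"])
s=snapshot("side");s2=snapshot("scene")
print([a for a,b in blobs(s2,"green",15,300)])
cv2.imwrite("pics/x.png",np.hstack([cv2.resize(s["frame"][150:300,160:320,::-1],(400,375)),cv2.resize(s2["frame"][130:330,190:390,::-1],(400,375))]))
E
```

```text
[0.62873887 0.0272933  0.07505681] [-0.82454912 -1.52449968  3.59218917]
[(np.float64(338.9), np.float64(196.9)), (np.float64(297.4), np.float64(247.9)), (np.float64(281.5), np.float64(266.6)), (np.float64(264.5), np.float64(286.3))]
```

View pics/x.png

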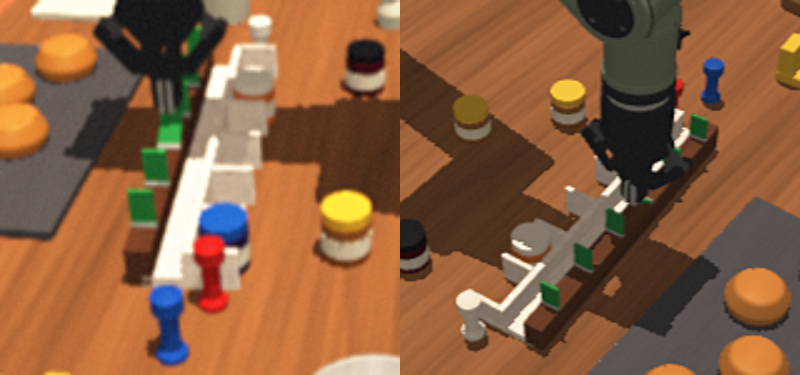

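Side crop: tab 3 at (172,130) is bent under the tip. Tabs 1 and 2 have sprung back and tabs 4–6 haven't moved. A few mm more, then I'll lift and go round behind the jar.

apply_moves(motion="0.0007 -0.009 0 0 0 0 1;0.0007 -0.009 0.02 0 0 0 1;0.0007 -0.009 0.06 0 0 0 1;0 0 0.10 0 0 0 1;-0.03 0.03 0.13 0 0 0 0.53;-0.06 0.06 0.13 0 0 0 0.53;-0.09 0.09 0.13 0 0 0 0.53;-0.12 0.115 0.13 0 0 0 0.53;-0.15 0.14 0.13 0 0 0 0.53;-0.175 0.155 0.13 0 0 0 0.53;-0.188 0.1613 0.13 0 0 0 0.53;-0.188 0.1613 0.13 0 0 0 0.53")

```text
clock: 8.95
position: [0.4393, 0.1907, 0.2049]
tool_rot: [0.679, 0.734, -0.0, -0.0]
wrist_force: [0.5, -0.9, 0.5]
opening: 0.02
finger_force: 0.0
```

```bash
cat >> h.py <<'E'
def wray(o,w,uv):
    K=w["camera_matrix"];T=w["tool_from_camera"];p=np.array([uv[0]-K[0,2],uv[1]-K[1,2]]);r=np.hypot(*p);th=r/K[0,0]
    d=np.r_[np.sin(th)*p/r,np.cos(th)];Q=R.from_quat(o["tool_rot"])
    return o["position"]+Q.apply(T[:3,3]),Q.apply(T[:3,:3]@d)
def wplane(o,w,uv,z):
    p,d=wray(o,w,uv);return p+d*(z-p[2])/d[2]
E
python3 - <<'E'
from plant import *
from h import *
o=get_obs();print(o["position"],o["tool_rot"],o["wrist_force"],o["opening"])
w=snapshot("wrist");s=snapshot("scene");t=snapshot("side");pickle.dump((o,w,s,t),open("w3.pkl","wb"))
print("green",[a for a,b in blobs(s,"green",15,300)])
for a,b in blobs(w,"yellow",100,9000): print("yel",a,b,wplane(o,w,a,.05))
print([tri(s,blobs(s,"yellow")[i][0],t,blobs(t,"yellow")[j][0]) for i in range(1,3) for j in range(2)])
cv2.imwrite("pics/y.png",np.hstack([cv2.resize(w["frame"][:,:,::-1],(500,375)),cv2.resize(t["frame"][150:300,200:320,::-1],(300,375))]))
E
```

```text
[0.43928498 0.19066409 0.20488165] [ 6.78980661e-01  7.34156148e-01 -1.08850027e-04 -3.12298401e-05] [ 0.53003617 -0.90595612  0.54243789] 0.02002244767259492
green [(np.float64(338.9), np.float64(196.9)), (np.float64(325.8), np.float64(213.0)), (np.float64(311.7), np.float64(229.7)), (np.float64(297.0), np.float64(247.4)), (np.float64(281.5), np.float64(266.5)), (np.float64(264.5), np.float64(286.4))]
yel (np.float64(487.8), np.float64(27.4)) [451, 0, 94, 55, 2635] [0.63002532 0.37882721 0.05      ]
yel (np.float64(284.0), np.float64(234.8)) [262, 213, 45, 44, 1508] [0.44375876 0.14619516 0.05      ]
yel (np.float64(554.0), np.float64(276.9)) [547, 260, 13, 31, 290] [0.82642691 0.10078731 0.05      ]
yel (np.float64(206.8), np.float64(296.7)) [193, 289, 28, 17, 310] [0.36615628 0.06562348 0.05      ]
yel (np.float64(519.1), np.float64(322.5)) [506, 309, 27, 28, 510] [0.79039354 0.02690439 0.05      ]
yel (np.float64(518.2), np.float64(358.8)) [507, 348, 24, 23, 355] [ 0.83485226 -0.0515744   0.05      ]
[(array([0.40699766, 0.12803979, 0.07150142]), np.float64(0.09447948808203832)), (array([0.4430858 , 0.14525169, 0.04663594]), np.float64(0.0024273146208991154)), (array([0.3659697 , 0.04946612, 0.04616366]), np.float64(0.0018549814773348098)), (array([0.40626567, 0.07002849, 0.02411883]), np.float64(0.09845270634350264))]
```

View pics/y.png

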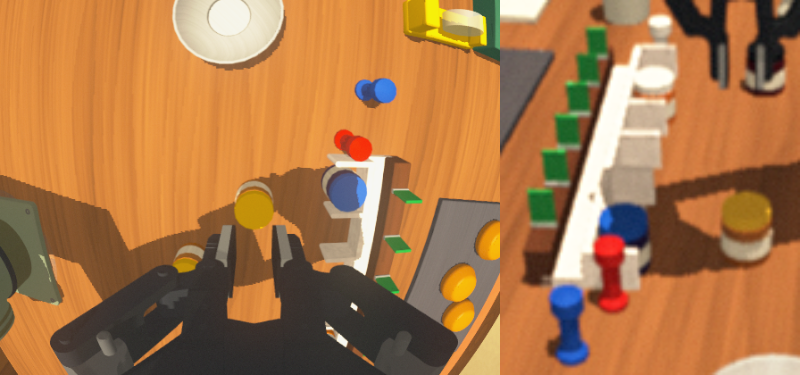

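All six tabs are upright at their old pixels. The jar at wrist (254,207) is centred ahead of the two fingers (20 mm apart), with clear floor behind it. Descending and pushing it sideways along the rack.

apply_moves(motion="0 0 -0.04 0 0 0 0.53;0 0 -0.08 0 0 0 0.53;0 0 -0.12 0 0 0 0.53;0 0 -0.16 0 0 0 0.53;0 0 -0.18 0 0 0 0.53;0 0 -0.187 0 0 0 0.53;0 0 -0.187 0 0 0 0.53")

```text
clock: 9.8
position: [0.4412, 0.1897, 0.017]
tool_rot: [0.68, 0.733, -0.001, -0.0]
wrist_force: [-0.3, -0.8, -0.1]
opening: 0.0202
finger_force: 0.0
```

apply_moves(motion="0.0004 -0.005 0 0 0 0 0.53;0.0007 -0.009 0 0 0 0 0.53;0.001 -0.013 0 0 0 0 0.53;0.0013 -0.017 0 0 0 0 0.53;0.0017 -0.022 0 0 0 0 0.53;0.0021 -0.027 0 0 0 0 0.53;0.0025 -0.033 0 0 0 0 0.53;0.003 -0.039 0 0 0 0 0.53;0.0035 -0.045 0 0 0 0 0.53;0.0039 -0.051 0 0 0 0 0.53;0.0043 -0.056 0 0 0 0 0.53;0.0046 -0.06 0 0 0 0 0.53")

```text
clock: 11.0
position: [0.4451, 0.1297, 0.0178]
tool_rot: [0.68, 0.733, -0.0, -0.0]
wrist_force: [-0.6, 1.4, 1.2]
opening: 0.0205
finger_force: 0.8
```

```bash
cat > look.py <<'E'
from plant import *
from h import *
import sys
np.set_printoptions(precision=4,suppress=True)
o=get_obs();w=snapshot("wrist");s=snapshot("scene");t=snapshot("side")
ax=np.array([.9971,.0762]);ay=np.array([-.0762,.9971]);org=np.array([.584,.019])
f=lambda p:np.array([(p[:2]-org)@ax,(p[:2]-org)@ay])
print("tcp",o["position"],f(o["position"]),o["wrist_force"],o["opening"],o["clock"])
for a,b in blobs(w,"yellow",300,9000): print("wrist yel",a,b[2:],f(wplane(o,w,a,.052)))
for i in blobs(s,"yellow",60):
  for j in blobs(t,"yellow",60):
    p,e=tri(s,i[0],t,j[0])
    if e<.008: print("tri",p,f(p),e,i[0])
if len(sys.argv)>1: cv2.imwrite(sys.argv[1],np.hstack([cv2.resize(w["frame"][:,:,::-1],(500,375)),cv2.resize(t["frame"][130:280,200:320,::-1],(300,375))]))
E
python3 look.py
```

```text
tcp [0.4451 0.1297 0.0178] [-0.1301  0.121 ] [-0.5617  1.4447  1.1909] 0.02045209796373258 11.0
wrist yel (np.float64(284.0), np.float64(341.8)) [61, 40, 2016] [-0.1293  0.1098]
tri [0.3651 0.0498 0.0464] [-0.216   0.0474] 0.0029290996342650724 (np.float64(224.8), np.float64(187.4))
tri [0.4474 0.1017 0.044 ] [-0.1299  0.0929] 0.00025722502010113113 (np.float64(263.4), np.float64(190.2))
```

apply_moves(motion="0.0004 -0.005 0 0 0 0 0.53;0.0008 -0.01 0 0 0 0 0.53;0.0012 -0.016 0 0 0 0 0.53;0.0017 -0.022 0 0 0 0 0.53;0.0021 -0.028 0 0 0 0 0.53;0.0026 -0.034 0 0 0 0 0.53;0.003 -0.04 0 0 0 0 0.53;0.0034 -0.045 0 0 0 0 0.53;0.0038 -0.05 0 0 0 0 0.53;0.0042 -0.055 0 0 0 0 0.53;0.0044 -0.0575 0 0 0 0 0.53;0.0045 -0.0592 0 0 0 0 0.53")

```text
clock: 12.35
position: [0.4496, 0.0708, 0.0178]
tool_rot: [0.68, 0.733, 0.0, 0.0]
wrist_force: [0.3, 0.5, -0.2]
opening: 0.0203
finger_force: 0.3
```

apply_moves(motion="-0.0008 0.01 0 0 0 0 0.53;-0.0016 0.02 0.01 0 0 0 0.53;-0.0016 0.025 0.05 0 0 0 0.53;-0.01 0.03 0.09 0 0 8 0.53;-0.03 0.02 0.12 0 0 16 0.53;-0.05 0 0.15 0 0 24 0.53;-0.07 -0.02 0.16 0 0 32 0.53;-0.07 -0.03 0.16 0 0 40 0.53;-0.07 -0.035 0.16 0 0 48 0.53;-0.07 -0.035 0.16 0 0 56 0.53;-0.07 -0.035 0.16 0 0 64 0.53;-0.07 -0.035 0.16 0 0 72 0.53")

```text
clock: 13.55
position: [0.3794, 0.0368, 0.1786]
tool_rot: [0.116, 0.993, 0.0, 0.0]
wrist_force: [0.5, -0.7, 0.3]
opening: 0.0201
finger_force: 0.0
```

apply_moves(motion="0 0 0 0 0 8 0.53;0 0 0 0 0 16 0.53;0 0 0 0 0 18 0.53;0 0 0 0 0 18 0.53")

```text
clock: 13.95
position: [0.3795, 0.0368, 0.1785]
tool_rot: [-0.038, 0.999, 0.0, 0.0]
wrist_force: [-0.2, 0.3, -0.4]
opening: 0.0201
finger_force: 0.0
```

```bash
python3 look.py pics/z.png
```

```text
tcp [0.3795 0.0368 0.1785] [-0.2026  0.0333] [-0.2357  0.2715 -0.3907] 0.020102673318363695 13.95
wrist yel (np.float64(299.3), np.float64(182.6)) [52, 52, 2103] [-0.2157  0.0463]
wrist yel (np.float64(283.1), np.float64(270.9)) [41, 45, 1527] [-0.1326  0.033 ]
wrist yel (np.float64(505.3), np.float64(360.4)) [39, 33, 679] [0.0327 0.3445]
tri [0.3657 0.0498 0.048 ] [-0.2153  0.0473] 0.0021698278838465953 (np.float64(224.8), np.float64(187.0))
tri [0.4521 0.0409 0.0461] [-0.1299  0.0319] 0.002086556691939526 (np.float64(249.3), np.float64(204.7))
```

View pics/z.png

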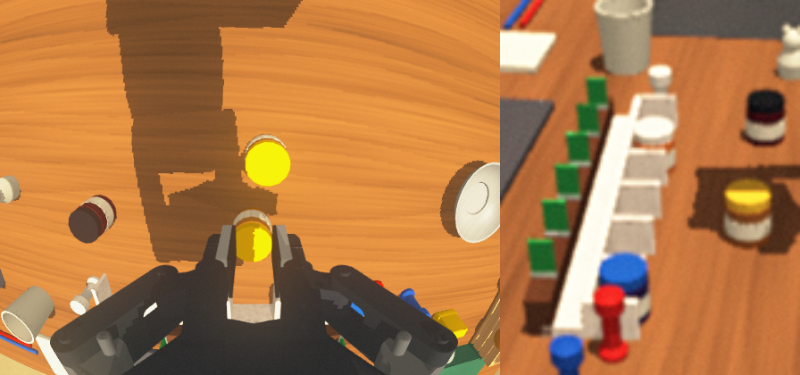

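Wrist view: the target jar is at (254,242) and the decoy at (267,163), with about 42 mm of free floor between them. The jar has stayed upright, at rack (-0.130, 0.032). Lowering the fingers into that space, line of closing along the rack.

apply_moves(motion="0.02 0 0 0 0 0 0.53;0.0357 0.0004 0 0 0 0 0.53;0.0357 0.0004 -0.04 0 0 0 0.53;0.0357 0.0004 -0.08 0 0 0 0.53;0.0357 0.0004 -0.1 0 0 0 0.53;0.0357 0.0004 -0.11 0 0 0 0.53;0.0357 0.0004 -0.11 0 0 0 0.53")

```text
clock: 14.8
position: [0.4151, 0.0365, 0.067]
tool_rot: [-0.038, 0.999, 0.0, -0.001]
wrist_force: [-0.2, -0.3, 0.3]
opening: 0.0204
finger_force: 0.0
```

```bash
python3 look.py pics/z2.png
```

```text
tcp [0.4151 0.0365 0.067 ] [-0.1671  0.0303] [-0.1642 -0.2875  0.3277] 0.020433898622688646 14.8
wrist yel (np.float64(316.8), np.float64(168.2)) [90, 90, 6309] [-0.2153  0.046 ]
wrist yel (np.float64(284.3), np.float64(312.7)) [56, 68, 2825] [-0.1331  0.0307]
wrist yel (np.float64(544.6), np.float64(399.9)) [49, 45, 1024] [0.0242 0.3124]
tri [0.4526 0.041  0.0465] [-0.1294  0.032 ] 0.0016495358662026987 (np.float64(249.4), np.float64(204.6))
```

View pics/z2.png

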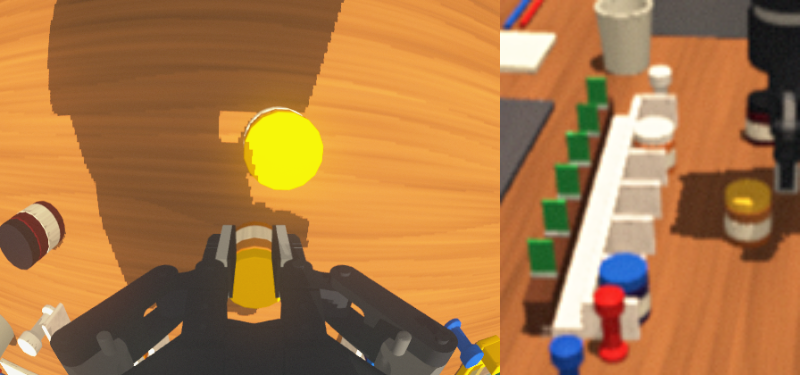

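apply_moves(motion="-0.003 0 0 0 0 0 0.53;-0.003 0.0005 -0.02 0 0 0 0.53;-0.003 0.0005 -0.035 0 0 0 0.53;-0.003 0.0005 -0.045 0 0 0 0.53;-0.003 0.0005 -0.0493 0 0 0 0.53;-0.003 0.0005 -0.0493 0 0 0 0.53")

```text
clock: 15.55
position: [0.4123, 0.0369, 0.0185]
tool_rot: [-0.038, 0.999, 0.0, -0.0]
wrist_force: [0.0, -0.8, 0.0]
opening: 0.02
finger_force: 0.0
```

apply_moves(motion="0.004 0.0003 0 0 0 0 0.53;0.008 0.0006 0 0 0 0 0.53;0.012 0.0009 0 0 0 0 0.53;0.016 0.0012 0 0 0 0 0.53;0.021 0.0016 0 0 0 0 0.53;0.026 0.002 0 0 0 0 0.53;0.032 0.0024 0 0 0 0 0.53;0.038 0.0029 0 0 0 0 0.53;0.044 0.0034 0 0 0 0 0.53;0.05 0.0038 0 0 0 0 0.53;0.054 0.0041 0 0 0 0 0.53;0.056 0.0043 0 0 0 0 0.53")

```text
clock: 16.75
position: [0.4689, 0.0413, 0.0185]
tool_rot: [-0.038, 0.999, 0.0, 0.0]
wrist_force: [-1.5, -0.3, 1.8]
opening: 0.0201
finger_force: 0.8
```

```bash
python3 look.py; python3 - <<'E'
from plant import *
from h import *
s=snapshot("scene");t=snapshot("side")
cv2.imwrite("pics/a1.png",np.hstack([cv2.resize(s["frame"][150:270,210:330,::-1],(400,400),interpolation=2),cv2.resize(t["frame"][160:280,210:330,::-1],(400,400),interpolation=2)]))
E
```

```text
tcp [0.4689 0.0413 0.0185] [-0.1131  0.031 ] [-1.5099 -0.2645  1.8022] 0.020083227119606688 16.75
wrist yel (np.float64(283.9), np.float64(341.1)) [61, 43, 2129] [-0.1007  0.0312]
tri [0.3659 0.0493 0.0463] [-0.2152  0.0469] 0.001105481454328064 (np.float64(224.6), np.float64(187.5))
tri [0.5015 0.0439 0.0469] [-0.0804  0.0311] 0.0007973994632089743 (np.float64(265.9), np.float64(212.7))
```

View pics/a1.png

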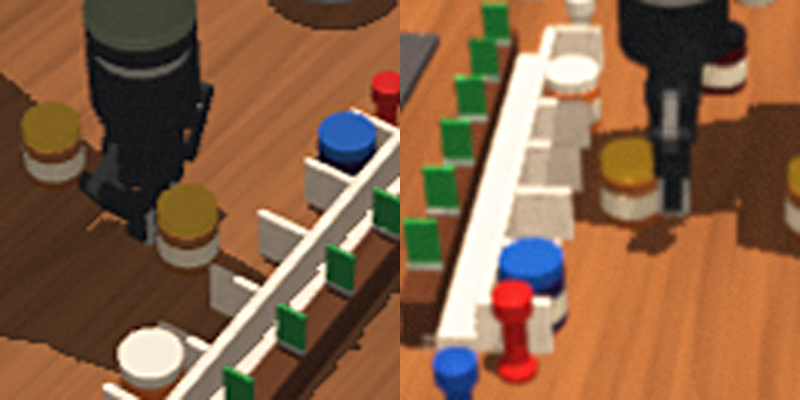

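Scene crop: the jar at (188,220) faces the gap between the divider fronts at about (262,213) and (213,266). Checking those corners against the push line.

```bash
python3 - <<'E'
from h import *
s=pickle.load(open("scene.pkl","rb"))
ax=np.array([.9971,.0762]);ay=np.array([-.0762,.9971]);org=np.array([.584,.019])
for c in [(262,213),(213,266)]:
    p=plane(s,(210+c[0]*.3,150+c[1]*.3),.04)[:2]; print(p,(p-org)@ax,(p-org)@ay)
E
```

```text
[0.54274658 0.07850903] -0.036599195413009086 0.06247996650425789
[0.54638871 0.01788056] -0.03758752104784593 0.001749784527401003
```

apply_moves(motion="0.004 0.0003 0 0 0 0 0.53;0.009 0.0007 0 0 0 0 0.53;0.014 0.0011 0 0 0 0 0.53;0.019 0.0014 0 0 0 0 0.53;0.024 0.0018 0 0 0 0 0.53;0.029 0.0022 0 0 0 0 0.53;0.034 0.0026 0 0 0 0 0.53;0.039 0.003 0 0 0 0 0.53;0.044 0.0034 0 0 0 0 0.53;0.049 0.0037 0 0 0 0 0.53;0.053 0.004 0 0 0 0 0.53;0.056 0.0043 0 0 0 0 0.53")

```text
clock: 18.2
position: [0.5247, 0.0456, 0.0185]
tool_rot: [-0.038, 0.999, 0.0, 0.0]
wrist_force: [-0.3, 0.6, -0.7]
opening: 0.0202
finger_force: 0.3
```

apply_moves(motion="0.001 0.0001 0 0 0 0 0.53;0.002 0.0002 0 0 0 0 0.53;0.003 0.0002 0 0 0 0 0.53;0.003 0.0002 0 0 0 0 0.53")

```text
clock: 18.6
position: [0.527, 0.0457, 0.0185]
tool_rot: [-0.038, 0.999, 0.0, -0.0]
wrist_force: [-1.1, 0.9, -0.1]
opening: 0.0203
finger_force: 0.6
```

```bash
python3 look.py
```

```text
tcp [0.527  0.0457 0.0185] [-0.0548  0.031 ] [-1.148   0.9082 -0.1059] 0.02032965076273846 18.6
wrist yel (np.float64(283.9), np.float64(341.4)) [61, 41, 2091] [-0.0422  0.0312]
tri [0.3663 0.0493 0.0465] [-0.2147  0.0468] 0.001021703662398191 (np.float64(224.7), np.float64(187.5))
tri [0.5598 0.0484 0.0467] [-0.0219  0.0312] 0.0009570701210767761 (np.float64(286.4), np.float64(222.6))
```

No board contact yet, so going on in 1 mm steps until the force rises.

apply_moves(motion="0.001 0.0001 0 0 0 0 0.53;0.002 0.0002 0 0 0 0 0.53;0.002 0.0002 0 0 0 0 0.53")

```text
clock: 19.05
position: [0.5271, 0.0458, 0.0183]
tool_rot: [-0.038, 0.999, -0.0, -0.002]
wrist_force: [-6.9, -0.7, 3.9]
opening: 0.02
finger_force: 3.3
```

apply_moves(motion="0.001 0.0001 0 0 0 0 0.53;0.0015 0.0001 0 0 0 0 0.53;0.0015 0.0001 0 0 0 0 0.53")

```text
clock: 19.35
position: [0.5272, 0.0457, 0.0183]
tool_rot: [-0.038, 0.999, -0.0, -0.004]
wrist_force: [-8.8, -0.7, 6.1]
opening: 0.0201
finger_force: 5.0
```

The force rose to 9 N with no further advance: the jar is home. Backing straight off, then lifting.

apply_moves(motion="-0.003 -0.0002 0 0 0 0 0.53;-0.006 -0.0005 0 0 0 0 0.53;-0.012 -0.0009 0 0 0 0 0.53;-0.022 -0.0017 0 0 0 0 0.53;-0.035 -0.0027 0.005 0 0 0 0.53;-0.045 -0.0034 0.03 0 0 0 0.53;-0.05 -0.004 0.07 0 0 0 0.53;-0.07 -0.005 0.11 0 0 0 0.53;-0.1 -0.007 0.15 0 0 0 0.53;-0.13 -0.01 0.18 0 0 0 0.53;-0.13 -0.01 0.18 0 0 0 0.53")

```text
clock: 20.45
position: [0.3987, 0.0359, 0.2022]
tool_rot: [-0.038, 0.999, 0.0, 0.003]
wrist_force: [0.3, -0.4, 0.5]
opening: 0.02
finger_force: 0.0
```

```bash
python3 look.py; python3 - <<'E'
from plant import *
from h import *
s=snapshot("scene");t=snapshot("side")
print([a for a,b in blobs(s,"green",15,300)],[a for a,b in blobs(s,"blue")])
cv2.imwrite("pics/a2.png",np.hstack([cv2.resize(s["frame"][150:310,180:340,::-1],(400,400),interpolation=2),cv2.resize(t["frame"][150:290,200:340,::-1],(400,400),interpolation=2)]))
E
```

```text
tcp [0.3987 0.0359 0.2022] [-0.1835  0.0309] [ 0.2949 -0.3723  0.5119] 0.020012221888919084 20.45
wrist yel (np.float64(300.8), np.float64(155.4)) [49, 48, 1831] [-0.2147  0.0461]
wrist yel (np.float64(284.1), np.float64(325.0)) [39, 35, 1043] [-0.0284  0.0315]
wrist yel (np.float64(498.6), np.float64(344.9)) [45, 36, 1085] [0.0433 0.3399]
tri [0.3656 0.0496 0.0479] [-0.2154  0.0472] 0.0019599266766699842 (np.float64(224.7), np.float64(187.0))
tri [0.5573 0.0485 0.0479] [-0.0244  0.0315] 0.002652297506411048 (np.float64(286.3), np.float64(222.0))
[(np.float64(338.9), np.float64(196.9)), (np.float64(325.8), np.float64(213.0)), (np.float64(311.7), np.float64(229.8)), (np.float64(297.0), np.float64(247.4)), (np.float64(281.5), np.float64(266.5)), (np.float64(264.5), np.float64(286.4))] [(np.float64(157.7), np.float64(19.6)), (np.float64(345.8), np.float64(172.7)), (np.float64(313.5), np.float64(190.9))]
```

View pics/a2.png

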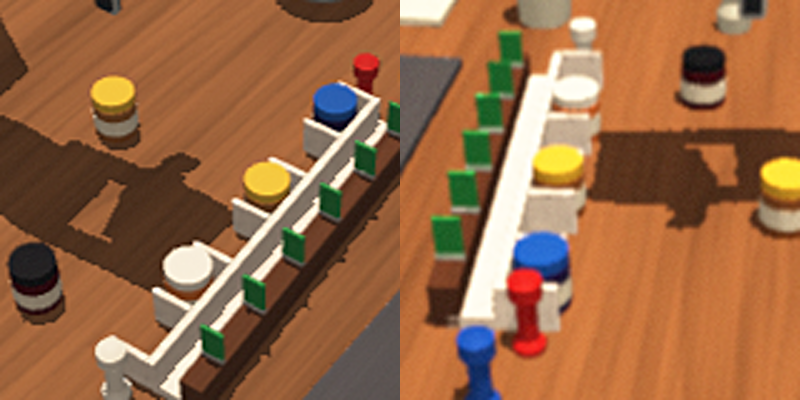

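Final view: the yellow-lidded jar stands upright in gap 3 at scene crop (267,190), in line with the blue and white jars in the rack. All tabs are upright, and the other jars and posts haven't moved.

```bash
python3 -c "
from plant import *
print(sign_off())"
```

```text
the job is handed in; nothing more can be done
None
```

The job is handed in: tabs 1, 2 and 3 were bent in turn from the red-post end with no tab beyond touched, then the yellow-lidded jar was pushed upright into the third gap against the back board, with nothing else seen to move.

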